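Load a moulding chip into the spring-arm holder

ROBOT

A 6-joint arm with a two-finger parallel gripper is mounted at the origin on the work surface. World frame = base frame: x ahead of the robot, y to its left, z up, the work surface at z = 0. Lengths are in mm, angles in rad, forces in N, time in s.
With the tool pointing down it reaches from about 350 to 975 mm from the base axis. Payload 7.1 kg.
Tool frame: the origin (TCP) lies between the finger pads; the fingertips stand 14 mm ahead of it and the grasp point (between the pads) lies 5 mm behind it (ctrl.tcp_to_tips is the distance from the TCP to the fingertips, in mm); z points along the fingers, y is the line along which they close (so a half turn about z gives the same grasp; the last joint's range is limited). The gripper opens to 88 mm and grips with 3 to 60 N. Pads are 20 mm wide; open, the fingers measure 115 mm over their backs; the gripper's body (75 mm by 178 mm) begins 61 mm behind the grasp point.
Start: joints at [1.263, 0.423, 1.63, -0, 1.089, -0.019], TCP at [177.97, 599.109, 236.675] pointing down, gripper open.
Joint ranges: [-3, 3], [-0.9, 2.11], [0.09, 2.58], [-1.31, 4.45], [0.11, 2.69], [-2.54, 2.54]. Speed limits (rad/s): [2.39, 2.39, 3.01, 3.14, 3.14, 3.14].

INTERFACE

Orientations are given as a rotation vector (axis times angle).
In Python, from workcell import ctrl gives the robot as it stands.
- The arm moves only by the tool apply_moves, never from a script. Its argument "series" is a list that holds one entry, the list of rows, each a list of 7 numbers: the shift along the tool's x, y, z in cm, then the turn, a rotation vector about the tool's x, y, z in degrees, then the opening, from 0 (shut) to 1 (fully open). A call has 1 to 12 rows; each row shifts and turns the commanded pose from where the row before left it, along the tool's axes as they then stand; what a row does not reach is not made up. A row lasts 1/10 s, in which the tool goes at most 50 mm and 8.59 degrees, less where a joint would pass 70% of its speed; a pose out of reach is approached as far as the arm can. A call with a gripper value outside its range is refused whole. The fingers move at their own pace and stop on an object; the grip force is fixed at half the most. Time passes only in rows, so rows that do not move let the fingers close. It gives the time, the measured TCP pose, the force and the opening at its end, in the units of the state.
- ctrl.get_obs(): the state, without advancing time (a new reading comes with each control period).
- ctrl.get_image(name): name is "scene" or "top" or "wrist"; returns a dict with "img" (480x640x3 uint8, blue, green, red), "K" (3x3 intrinsics, pixels), "cam_to_world" (4x4, takes a point from camera to world coordinates). Camera axes: x right, y down, z forward; pixel columns grow to the right and rows downward; lengths in mm; the calibration is good to about 2 mm. A picture is of the moment at which its call begins. There is no depth.
- ctrl.close_job(): hands the job in, once; it reports no verdict.
The state is a dict: "t": time; "qpos": joint angles; "qvel": joint speeds; "joint_torque": joint torques, N m; "ee_pos": TCP position; "orientation": TCP orientation; "ft_force": force on the tool from outside, world axes, zero at the start; "moment": the same for the moment, N m; "width": finger opening in mm.
Only numpy, scipy, OpenCV 4.12 (cv2) and the standard library are available. Lean on these libraries where they do the work, as an engineer would, in place of code of your own. Each camera call takes 0.05 s, during which the arm holds its last target. There are 200 camera calls.

TASK

Load the distressed grey moulding chip into the green spring-arm holder for rubbing down: press the sprung curved arm back with the chip's low front edge, lay the chip flat on the bed with its tall back edge behind the fixed steel fence, slide it along until it is snug against the brass end stop, and let go so that the arm holds it flush against the fence. Feel your way, since its finish bruises: never bear on the arm, the fence or the stop with more than about a kilogram of push. Leave the other things on the bench where they are.

Things in the scene. Friction and masses are not known exactly. Their poses are not given: they have to be found in the camera images.
- chip: Distressed grey moulding chip, 45 g, face up; origin centre of underside. 46 mm wide in x, 56 mm long in y, 24 mm high. Back: x = +23 mm, flat, full height. Front edge: x = -23 mm, flat from 4 to 14 mm above the underside, then sloping up to 24 mm at x = -8; under it a rebate 6 mm in and 4 mm high. Sawn ends (y = +-28 mm) flat: grip it by these. May swap places with the sanding pad.
- chip_back (a point): Middle of the lower edge of the chip's tall back face (chip x = +23 mm, y = 0, z = 0); axes as the chip's.
- chip_end (a point): Middle of the lower edge of the chip's +y sawn end (chip x = 0, y = +28 mm, z = 0); axes as the chip's.
- holder: Green iron spring-arm holder, fixed on the bench; origin at bench level. Plate x -85..+65, y -115..+105 mm, flat bed top at z = 18 mm. Fence on the +x side, end stop on the +y side; the arm comes round from -y and presses to +x. The chip sits with its x and y axes along the holder's (back on the fence, +y end on the stop); once the arm grips it, it does not sink to the bed by its own weight.
- fence: Fixed steel fence, a straight strip 96 mm long, 9 mm thick, 8 mm high above the bed. Origin: middle of its working face (the face that looks to the holder's -x) at bed height; axes as the holder's. In the holder's frame at x = 30 mm, y = 6 mm, z = 18 mm.
- end_stop: Brass end stop, 30 mm wide, 6 mm high above the bed, locked anywhere in a 14 mm slot (holder y of its face 28 to 42 mm, different each time; does not give when pressed). Origin: middle of its face (looking to the holder's -y) at bed height, at holder x = 12 mm; axes as the holder's. A thumb screw 13 mm high above the bed stands 47 mm behind the face.
- spring_arm (a joint): Turn of the sprung curved steel arm about its pivot (holder x = 20, y = -88 mm), rad. 0: closed, at rest. Grows as it is drawn back (nose to the holder's -x, a little -y): 0.10 with the chip seated, 0.14 with the chip 3 mm off the fence, 0.28 at its hard back stop (chip 16 mm off). Force at the nose: about 3.3 N at rest, 4 N seated, 5.5 N fully back; it never stays back by itself.
- nose (a point): Centre of the arm's upright round nose, 10 mm in diameter, 3 to 22 mm above the bed (this point 13 mm). At rest at x = -11, y = +10 mm in the holder's frame: only 36 mm from nose to fence, for a 46 mm chip. It stands higher than the fence, so a chip held 10 to 13 mm above the bed clears the fence and still meets the nose with its front edge.
- bow (a point): Outermost point of the arm's curve, with a red thumb knob 12 mm across, its top 31 mm above the bed; at rest at x = -49, y = -44 mm in the holder's frame (this point is at bed height). Between this bow and the chip's -y end there is room for a finger.
- sanding_pad: Square boxwood sanding pad, 60 x 60 x 25 mm; origin centre of underside. Leave alone.
- measuring_wheel: Chrome measuring wheel lying flat, 68 mm across, with a 75 mm handle to its -x, reaching 140 mm from its origin (centre of the wheel, underside). Leave alone.
- gilt_chip: Another moulding chip, gilt, 46 x 70 x 24 mm; not the one wanted. Origin centre of underside. Leave alone.
- wax_jar: Amber jar of wax with brass cap, 60 mm across, 45 mm high. Leave alone.
- brad_tin: Open red tin of brads, 75 x 55 x 22 mm. Leave alone.
- pencil: Flat red carpenter's pencil, about 175 mm long (its x), 7 mm high. Leave alone.
- glue_bottle: White glue bottle, 52 mm across, 130 mm high. Leave alone.
Mind the look-alikes: they are no part of the job. Several things look just like the chip: the one meant starts farthest to the robot's left.

How it is judged:
By the outcome, as a careful person would: the job done as asked, in the order asked, and still so for the second after the job is handed in, with the robot touching nothing.
It also fails if it takes over 54 s, if anything falls off the work surface, if the arm or the gripper's body presses on something with over 40 N, if the wrist force passes 120 N, or if a joint passes its speed limit or range.

## Working session

There is one attempt and no reset: what is moved stays moved. The work goes in short steps, Python scripts to look and compute and a tool call to move; the robot and the scene stay as the last step left them, time stands still between calls to the robot, and variables do not carry over. Pictures are saved under pics/ and viewed, on a budget of 10 in all, crops included, one or two more only if the job needs it, and the job is handed in when it is done.

Besides the shell and the picture viewer there is one more tool, called after ">>>" as a command line: name --argument value ..., lists and objects as JSON in quotes. apply_moves: Moves the arm, as the interface text tells. Its arguments: {"type":"object","properties":{"series":{"type":"array","items":{"type":"array","items":{"type":"array","items":{"type":"number"}}}}},"required":["series"]}

```bash
mkdir -p pics; ls
python3 - <<'E'
from workcell import ctrl
import cv2,pickle
o=ctrl.get_obs();print({k:o[k] for k in('t','ee_pos','orientation','ft_force','width')})
d={n:ctrl.get_image(n) for n in('top','scene')}
pickle.dump(d,open('d0.pkl','wb'))
for n in d: cv2.imwrite(f'pics/{n}0.png',d[n]['img']);print(n,d[n]['K'],d[n]['cam_to_world'])
E
```

```text
pics
{'t': 0.0, 'ee_pos': array([177.81205648, 598.59298195, 235.88973101]), 'orientation': array([-4.51989097e-01, -3.10864357e+00,  2.47802973e-03]), 'ft_force': array([-0.47723639,  0.36291627, -1.44068206]), 'width': 87.89407693237902}
top [[560.44386618   0.         318.60408131]
 [  0.         560.44386618 236.83765643]
 [  0.           0.           1.        ]] [[ 3.46400230e-03 -9.80860832e-01  1.94679298e-01  3.52791433e+02]
 [-9.99993495e-01 -3.20198794e-03  1.66055260e-03 -3.91333166e+01]
 [-1.00541024e-03 -1.94683784e-01 -9.80865543e-01  1.19305982e+03]
 [ 0.00000000e+00  0.00000000e+00  0.00000000e+00  1.00000000e+00]]
scene [[610.38060831   0.         324.37464423]
 [  0.         610.38060831 245.62615593]
 [  0.           0.           1.        ]] [[ 1.64219598e-01  7.56685671e-01 -6.32818077e-01  1.36405845e+03]
 [ 9.86305131e-01 -1.16006745e-01  1.17237470e-01 -1.59368068e+02]
 [ 1.53007482e-02 -6.43404406e-01 -7.65373541e-01  1.00323285e+03]
 [ 0.00000000e+00  0.00000000e+00  0.00000000e+00  1.00000000e+00]]
```

View pics/top0.png

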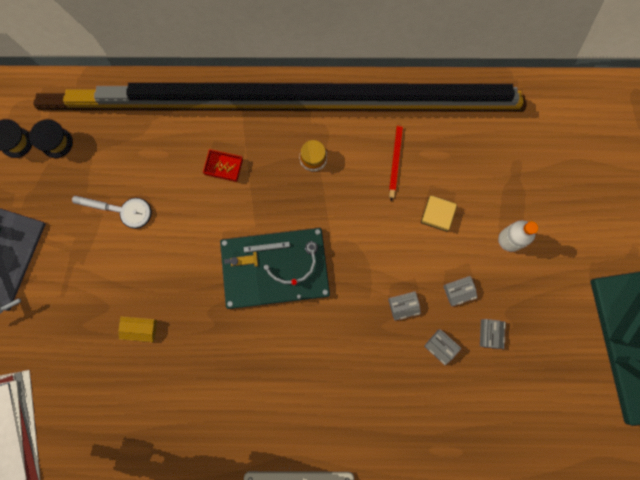

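View pics/scene0.png

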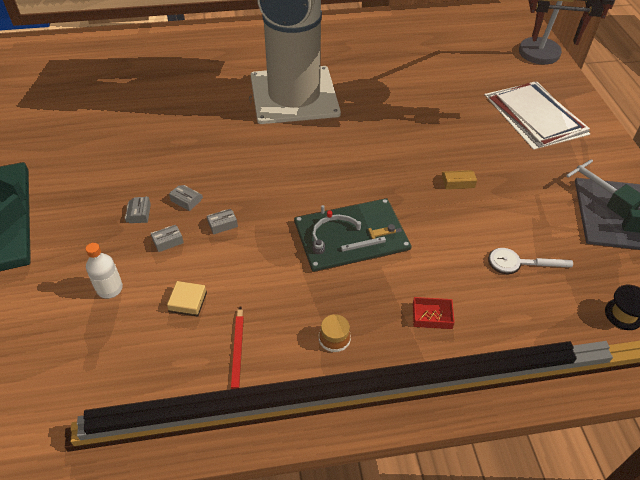

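Four grey look-alikes in the top view are at (405,306), (461,291), (443,347) and (492,334). Image left is world +y, the robot's left, so the one at (405,306) fits. I'll confirm it in an enlarged crop and compute rough positions.

```bash
cat > h.py <<'E'
import numpy as np,cv2
from scipy.spatial.transform import Rotation as R
def ray(c,uv,z):
    T=np.array(c['cam_to_world']);d=T[:3,:3]@np.linalg.inv(c['K'])@[uv[0],uv[1],1]
    return T[:3,3]+d*(z-T[2,3])/d[2]
def proj(c,p):
    T=np.array(c['cam_to_world']);q=np.array(c['K'])@(T[:3,:3].T@(np.array(p)-T[:3,3]))
    return q[:2]/q[2]
E
python3 - <<'E'
import pickle,cv2
from h import *
d=pickle.load(open('d0.pkl','rb'));t=d['top']
for n,u,z in[('chipA',(405,306),24),('B',(461,291),24),('C',(443,347),24),('D',(492,334),24),('holdTL',(224,243),18),('TR',(320,233),18),('BR',(326,294),18),('BL',(230,304),18),('nose',(267,268),31),('pivot',(312,248),25)]:
    print(n,ray(t,u,z).round(0))
im=t['img']
a=cv2.resize(im[220:375,205:335],None,fx=3.07,fy=3.07,interpolation=cv2.INTER_CUBIC)
b=cv2.resize(im[265:375,380:510],None,fx=3.07,fy=3.07,interpolation=cv2.INTER_CUBIC)
b=cv2.copyMakeBorder(b,0,a.shape[0]-b.shape[0],0,0,cv2.BORDER_CONSTANT)
cv2.imwrite('pics/crop1.png',np.hstack([a,b]))
E
```

```text
chipA [ 439. -217.   24.]
B [ 471. -335.   24.]
C [ 356. -293.   24.]
D [ 382. -394.   24.]
holdTL [572. 165.  18.]
TR [594. -40.  18.]
BR [464. -53.  18.]
BL [442. 147.  18.]
nose [517.  71.  31.]
pivot [560. -23.  25.]
```

View pics/crop1.png

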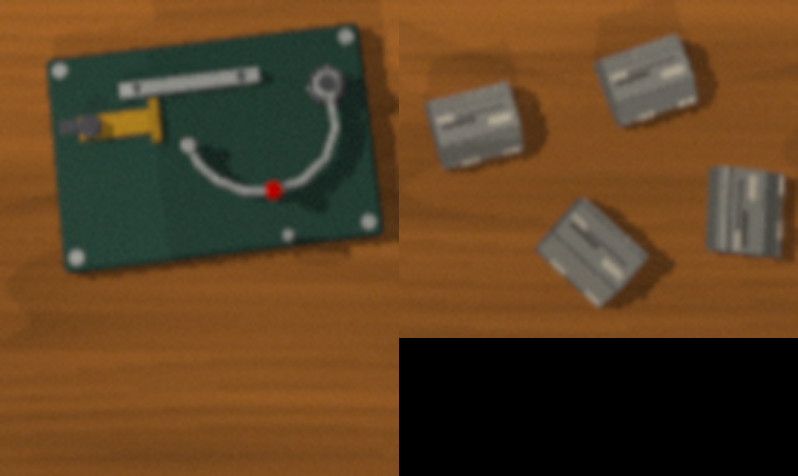

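The crop confirms it: the chip meant is the leftmost grey one, crop (475,125). The holder's fence is on the far side, its stop is to the left, and the nose is at crop (188,145). Next I'll go over the holder with the wrist camera.

```bash
cat >> h.py <<'E'
def plan(o,xyz,yaw=None):
    """yaw deg: world heading of tool y minus 90. prints tool z turn, then shift (cm) in turned tool axes"""
    M=R.from_rotvec(o['orientation']).as_matrix()
    cur=np.degrees(np.arctan2(-M[0,1],M[1,1]))
    y=cur if yaw is None else yaw
    a=np.radians(y);ty=np.array([-np.sin(a),np.cos(a),0]);tz=np.array([0,0,-1.]);D=np.c_[np.cross(ty,tz),ty,tz]
    rv=np.degrees(R.from_matrix(M.T@D).as_rotvec())
    print('yaw',round(cur,2),'pos',np.round(o['ee_pos'],1),'turn',rv.round(2),'shift cm',(D.T@(np.array(xyz)-o['ee_pos'])/10).round(3),'f',np.round(o['ft_force'],1),'w',round(o['width'],1),'t',round(o['t'],2))
E
python3 -c "
from h import *
from workcell import ctrl
plan(ctrl.get_obs(),(470,60,236),6)"
```

```text
yaw -16.55 pos [177.8 598.7 236. ] turn [-7.000e-02 -2.000e-02 -2.255e+01] shift cm [-23.427 -56.628   0.   ] f [-0.8  0.5  0.3] w 87.8 t 0.1
```

>>> apply_moves --series '[[[0,0,0,0,0,-8,1],[0,0,0,0,0,-8,1],[0,0,0,0,0,-6.5,1],[-1.8,-4.4,0,0,0,0,1],[-1.8,-4.4,0,0,0,0,1],[-1.8,-4.4,0,0,0,0,1],[-1.8,-4.4,0,0,0,0,1],[-1.8,-4.4,0,0,0,0,1],[-1.8,-4.4,0,0,0,0,1],[-1.8,-4.4,0,0,0,0,1],[-1.8,-4.4,0,0,0,0,1],[-1.8,-4.4,0,0,0,0,1]]]'

```text
t: 1.3
ee_pos: [380.5, 220.2, 236.7]
orientation: [-0.164, 3.137, 0.0]
ft_force: [0.8, -0.2, 0.3]
width: 88.0
```

>>> apply_moves --series '[[[-1.8,-4.2,0,0,0,0,1],[-1.8,-4.2,0,0,0,0,1],[-1.8,-4.2,0,0,0,0,1],[-1.8,-4.2,0,0,0,0,1],[0,0,0,0,0,0,1]]]'

```text
t: 1.8
ee_pos: [471.4, 58.6, 236.7]
orientation: [-0.155, 3.136, -0.001]
ft_force: [0.2, 0.5, 0.4]
width: 87.7
```

```bash
python3 -c "
from h import *
from workcell import ctrl
import pickle
w=ctrl.get_image('wrist');pickle.dump(w,open('w1.pkl','wb'));cv2.imwrite('pics/w1.png',w['img'])
plan(ctrl.get_obs(),(430,-217,236),9)
print(w['cam_to_world'].round(2), w['K'][0,0])"
```

```text
yaw 5.69 pos [470.   60.3 236.5] turn [-0.   -0.02 -3.31] shift cm [  8.286 -26.767   0.045] f [ 0.5 -0.3 -0.3] w 87.8 t 1.85
[[-1.0000e-01  9.6000e-01  2.5000e-01  4.0175e+02]
 [ 1.0000e+00  1.0000e-01  2.0000e-02  5.1110e+01]
 [-0.0000e+00  2.5000e-01 -9.7000e-01  3.8489e+02]
 [ 0.0000e+00  0.0000e+00  0.0000e+00  1.0000e+00]] 341.11980649723324
```

View pics/w1.png

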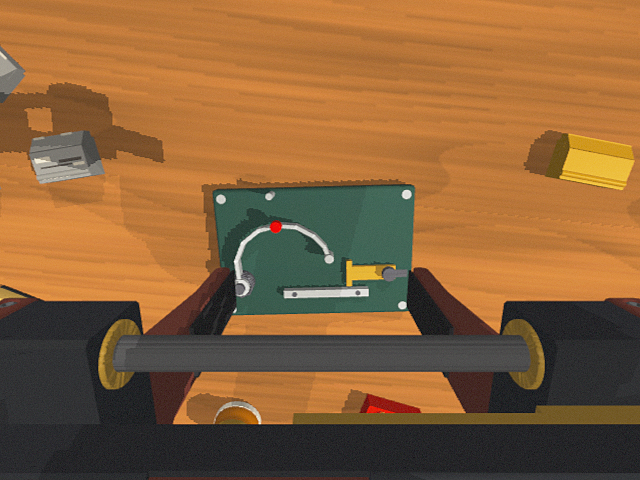

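The wrist view shows the holder with nose (329,259), fence (284..368,292), stop face near x=347, and our chip at (65,157). I'll enlarge the holder to fit its pose.

```bash
python3 -c "
from h import *
import pickle
w=pickle.load(open('w1.pkl','rb'))
cv2.imwrite('pics/w1c.png',cv2.resize(w['img'][178:325,210:420],(798,559),interpolation=cv2.INTER_CUBIC))"
```

```text
(no output)
```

View pics/w1c.png

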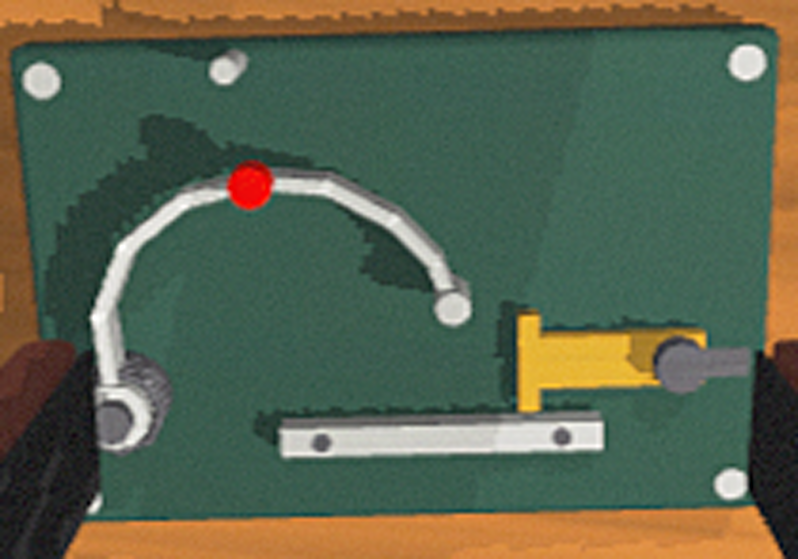

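```bash
cat > fit.py <<'E'
import pickle
from h import *
from scipy.optimize import least_squares
w=pickle.load(open('w1.pkl','rb'))
F=[((-11,10,40),(453,308)),((-49,-44,49),(251,184)),((30,-42,26),(281,425)),((30,54,26),(603,418)),((39,-42,26),(281,458)),((39,54,26),(603,451)),((-3,'S',24),(518,314)),((27,'S',24),(518,412)),((-85,-115,18),(13,42)),((-85,105,18),(777,28))]
def res(p):
    r=[]
    for P,c in F:
        P=np.array([p[3] if q=='S' else q for q in P],float)
        X=R.from_euler('z',p[2]).apply(P)+[p[0],p[1],0]
        r+=list((proj(w,X)-[210+c[0]/3.8,178+c[1]/3.8]))
    return r
s=least_squares(res,[520,60,.1,35],x_scale=[10,10,.1,10]);print(s.x,np.degrees(s.x[2]));print(np.reshape(s.fun,(-1,2)).round(2))
E
python3 fit.py
```

```text
[5.26657441e+02 6.23474425e+01 1.19409944e-01 2.90346336e+01] 6.841685838796017
[[ 0.23 -0.04]
 [-0.39  0.63]
 [-0.14  0.52]
 [-0.17  0.83]
 [ 0.24 -0.84]
 [-0.29 -0.52]
 [-0.02  0.37]
 [ 0.02 -0.35]
 [-1.95  0.06]
 [ 2.46 -0.37]]
```

>>> apply_moves --series '[[[0,0,0,0,0,-3.3,1],[1.1,-4.4,0,0,0,0,1],[1.1,-4.4,0,0,0,0,1],[1.1,-4.4,0,0,0,0,1],[1.1,-4.4,0,0,0,0,1],[1.1,-4.4,0,0,0,0,1],[0,-4.4,2,0,0,0,1],[0,0,0,0,0,0,1]]]'

```text
t: 2.65
ee_pos: [457.0, -209.3, 215.0]
orientation: [0.249, -3.13, -0.001]
ft_force: [0.1, 0.8, 0.0]
width: 88.2
```

```bash
python3 -c "
from h import *
from workcell import ctrl
import pickle
w=ctrl.get_image('wrist');pickle.dump(w,open('w2.pkl','wb'))
c=proj(w,(439,-217,12)).round();print(c)
u,v=[int(max(0,q)) for q in c-[90,75]]
print(u,v);cv2.imwrite('pics/w2.png',cv2.resize(w['img'][v:v+150,u:u+180],(720,600),interpolation=cv2.INTER_CUBIC))
plan(ctrl.get_obs(),(439,-217,230),9)"
```

```text
[317. 200.]
227 125
yaw 9.11 pos [ 456.7 -207.4  215.4] turn [ 0.1  -0.11  0.11] shift cm [ 1.899 -0.674 -1.455] f [-0.1  1.4 -0.4] w 87.7 t 2.7
```

View pics/w2.png

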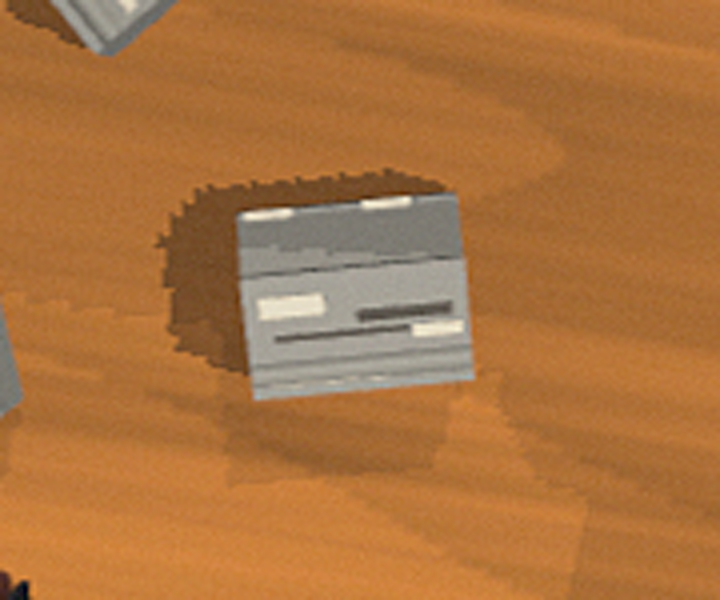

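The view shows our chip with its sloped front facing up in the image (-x) and its tall back towards +x, nearly aligned with the holder. Crop corners: (238,215), (457,195), (254,400), (474,380). Now I'll fit its pose.

```bash
cat > fit2.py <<'E'
import pickle
from h import *
from scipy.optimize import least_squares
from workcell import ctrl
w=pickle.load(open('w2.pkl','rb'))
F=[((-23,-28,14),(238,215)),((-23,28,14),(457,195)),((-8,-28,24),(240,277)),((-8,28,24),(464,257)),((23,-28,24),(254,400)),((23,28,24),(474,380))]
def res(p):
    r=[]
    for P,c in F:
        X=R.from_euler('z',p[2]).apply(P)+[p[0],p[1],0]
        r+=list(proj(w,X)-[227+c[0]/4,125+c[1]/4])
    return r
s=least_squares(res,[439,-217,.1],x_scale=[10,10,.1]);y=np.degrees(s.x[2]);print(s.x,y);print(np.reshape(s.fun,(-1,2)).round(2))
plan(ctrl.get_obs(),(s.x[0],s.x[1],60),y)
plan(ctrl.get_obs(),(s.x[0],s.x[1],24),y)
E
python3 fit2.py
```

```text
[ 4.37947490e+02 -2.18207292e+02  2.49767238e-01] 14.310608588564254
[[-0.25 -0.19]
 [ 0.16 -0.27]
 [ 0.01  0.33]
 [ 0.14  0.22]
 [ 0.03 -0.1 ]
 [-0.09  0.02]]
yaw 9.11 pos [ 456.7 -207.4  215.4] turn [ 0.1  -0.11 -5.2 ] shift cm [ 2.085 -0.586 15.545] f [-0.1  1.4 -0.4] w 87.7 t 2.7
yaw 9.11 pos [ 456.7 -207.4  215.4] turn [ 0.1  -0.11 -5.2 ] shift cm [ 2.085 -0.586 19.145] f [-0.1  1.4 -0.4] w 87.7 t 2.7
```

>>> apply_moves --series '[[[0,0,0,0,0,-5.2,1],[2.1,-0.6,3.5,0,0,0,1],[0,0,4,0,0,0,1],[0,0,4,0,0,0,1],[0,0,4,0,0,0,1],[0,0,0,0,0,0,1],[0,0,0,0,0,0,1]]]'

```text
t: 3.4
ee_pos: [438.5, -216.5, 62.0]
orientation: [0.398, -3.115, -0.002]
ft_force: [-0.6, -0.3, 0.1]
width: 88.0
```

```bash
python3 fit2.py|tail -1; python3 fit2.py|tail -1
```

```text
yaw 14.55 pos [ 438.5 -216.5   62. ] turn [ 0.08 -0.08  0.24] shift cm [ 0.094 -0.154  3.802] f [-0.6 -0.3  0.1] w 88.0 t 3.4
yaw 14.55 pos [ 438.5 -216.5   62. ] turn [ 0.08 -0.08  0.24] shift cm [ 0.094 -0.154  3.802] f [-0.6 -0.3  0.1] w 88.0 t 3.4
```

>>> apply_moves --series '[[[0.1,-0.1,2,0,0,0,1],[0,0,1,0,0,0,1],[0,0,0.8,0,0,0,1],[0,0,0,0,0,0,1],[0,0,0,0,0,0,1]]]'

```text
t: 3.9
ee_pos: [438.2, -219.3, 24.4]
orientation: [-0.395, 3.116, -0.001]
ft_force: [0.7, 0.5, -0.8]
width: 87.5
```

>>> apply_moves --series '[[[0,0,0,0,0,0,0.5],[0,0,0,0,0,0,0.5],[0,0,0,0,0,0,0.5],[0,0,0,0,0,0,0.5],[0,0,0,0,0,0,0.5],[0,0,0,0,0,0,0.5],[0,0,0,0,0,0,0.5]]]'

```text
t: 4.6
ee_pos: [437.8, -219.2, 23.8]
orientation: [-0.395, 3.117, 0.0]
ft_force: [-1.0, 0.2, 2.9]
width: 55.7
```

```bash
cat > hp.py <<'E'
import sys
from h import *
from workcell import ctrl
H=(526.66,62.35,0.11941)
def hol(o):
    return R.from_euler('z',-H[2]).apply(np.array(o['ee_pos'])-[H[0],H[1],0]), R.from_euler('z',-H[2]).apply(o['ft_force'])
if __name__=='__main__':
    o=ctrl.get_obs();p,f=hol(o)
    print('holder-frame tcp',p.round(1),'F',f.round(1))
    if len(sys.argv)>1:
        X=R.from_euler('z',H[2]).apply([float(a) for a in sys.argv[1:4]])+[H[0],H[1],0]
        plan(o,X,np.degrees(H[2]))
E
python3 hp.py 24 -5 150
```

```text
holder-frame tcp [-121.8 -269.    23.8] F [-0.9  0.3  2.9]
yaw 14.45 pos [ 437.8 -219.2   23.8] turn [0.   0.   7.61] shift cm [-14.576  26.4   -12.622] f [-1.   0.2  2.9] w 55.7 t 4.6
```

>>> apply_moves --series '[[[0,0,-1,0,0,0,0.5],[0,0,-3,0,0,0,0.5],[0,0,-4,0,0,0,0.5],[0,0,-4,0,0,0,0.5],[0,0,0,0,0,7.6,0.5],[0,0,0,0,0,0,0.5],[0,0,0,0,0,0,0.5]]]'

```text
t: 5.3
ee_pos: [437.4, -219.1, 143.6]
orientation: [0.193, -3.135, -0.0]
ft_force: [-0.6, -0.5, -1.0]
width: 55.5
```

```bash
python3 hp.py 24 -5 150
```

```text
holder-frame tcp [-122.2 -268.8  143.6] F [-0.7 -0.4 -1. ]
yaw 7.03 pos [ 437.4 -219.1  143.6] turn [ 0.01 -0.02  0.19] shift cm [-14.617  26.376  -0.635] f [-0.6 -0.5 -1. ] w 55.5 t 5.3
```

>>> apply_moves --series '[[[-1,1.8,0,0,0,0.2,0.5],[-1.8,3.3,0,0,0,0,0.5],[-1.8,3.3,0,0,0,0,0.5],[-1.8,3.3,0,0,0,0,0.5],[-1.8,3.3,0,0,0,0,0.5],[-1.8,3.3,0,0,0,0,0.5],[-1.8,3.3,0,0,0,0,0.5],[-1.8,3.3,0,0,0,0,0.5],[-1,1.5,0,0,0,0,0.5],[-0.8,0,0,0,0,0,0.5],[0,0,0,0,0,0,0.5],[0,0,0,0,0,0,0.5]]]'

```text
t: 6.5
ee_pos: [559.6, 59.5, 143.2]
orientation: [0.181, -3.135, 0.0]
ft_force: [0.2, 0.1, -1.0]
width: 55.7
```

```bash
python3 hp.py 24 -5 53.5;  python3 - <<'E'
from hp import *
import pickle
w=ctrl.get_image('wrist');pickle.dump(w,open('w3.pkl','wb'));cv2.imwrite('pics/w3.png',w['img'])
E
python3 hp.py 24 -5 53.5
```

```text
holder-frame tcp [ 32.3  -6.7 143.2] F [ 0.2  0.1 -1. ]
yaw 6.62 pos [559.6  59.5 143.2] turn [-0.01 -0.08 -0.22] shift cm [0.832 0.173 8.969] f [ 0.2  0.1 -1. ] w 55.7 t 6.5
holder-frame tcp [ 32.2  -6.8 143.3] F [-0.2 -0.6 -1.3]
yaw 6.59 pos [559.4  59.4 143.3] turn [-0.01 -0.08 -0.25] shift cm [0.817 0.182 8.979] f [-0.1 -0.6 -1.3] w 55.9 t 6.55
```

View pics/w3.png

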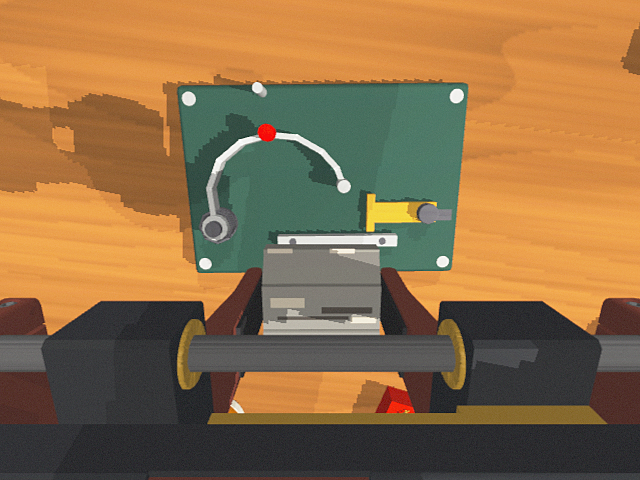

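The chip is held squarely between the pads, front edge at v≈249. The holder is fully in view: nose (344,186), stop face u≈367, fence (278..397,240). I'll take one enlarged crop for a refined joint fit.

```bash
python3 -c "
from h import *
import pickle
w=pickle.load(open('w3.pkl','rb'))
cv2.imwrite('pics/w3c.png',cv2.resize(w['img'][120:295,245:445],(800,700),interpolation=cv2.INTER_CUBIC)[:600])"
```

```text
(no output)
```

View pics/w3c.png

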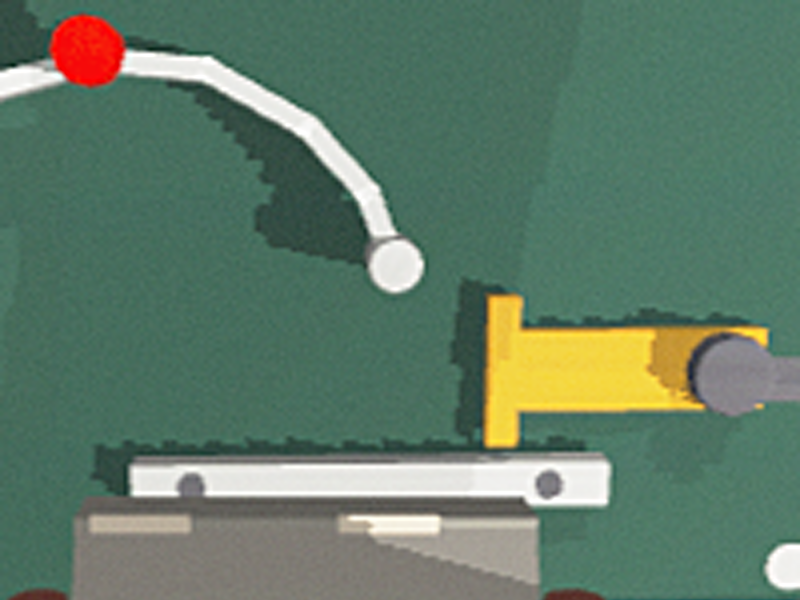

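```bash
cat > fit3.py <<'E'
import pickle
from hp import *
from scipy.optimize import least_squares
w=pickle.load(open('w3.pkl','rb'))
px=lambda c:np.array([245+c[0]/4,120+c[1]/4])
F=[((-11,10,40),(396,265)),((-49,-44,49),(88,50)),((30,-42,26),(131,466)),((30,54,26),(609,461)),((-3,'S',24),(489,297)),((27,'S',24),(486,446))]
G=[((-23,-28,14),(78,516)),((-23,28,14),(539,516)),((-23,-28,4),(87,499)),((-23,28,4),(527,499)),((-8,-28,24),(4*18,4*165)),((-8,28,24),(4*135,4*165))]
def res(p,F=F,z=0):
    r=[]
    for P,c in F:
        P=np.array([p[3] if q=='S' else q for q in P],float)
        r+=list(proj(w,R.from_euler('z',p[2]).apply(P)+[p[0],p[1],z])-px(c))
    return r
s=least_squares(res,[520,60,.1,35],x_scale=[10,10,.1,10]);print(s.x,np.degrees(s.x[2]));print(np.reshape(s.fun,(-1,2)).round(2))
g=least_squares(lambda p:res(p,G,p[3]),[560,60,.1,119],x_scale=[10,10,.1,10]);print(g.x,np.degrees(g.x[2]));print(np.reshape(g.fun,(-1,2)).round(2))
print('chip in holder',R.from_euler('z',-s.x[2]).apply([g.x[0]-s.x[0],g.x[1]-s.x[1],0]))
E
python3 fit3.py
```

```text
[5.27038629e+02 6.22345632e+01 1.23102357e-01 2.92094011e+01] 7.053245502131796
[[ 0.33  0.17]
 [-0.66 -0.3 ]
 [ 0.2  -0.16]
 [ 0.22  0.28]
 [ 0.13  0.08]
 [-0.13  0.02]]
[5.60475488e+02 5.93122417e+01 1.15050090e-01 1.17205025e+02] 6.591884582710078
[[ 0.15  0.17]
 [-0.8   0.29]
 [ 1.   -1.06]
 [-0.96 -0.96]
 [-0.45  0.64]
 [ 1.04  0.76]]
chip in holder [32.82498789 -7.00597464  0.        ]
```

```bash
sed -i 's/^H=.*/H=(527.04,62.23,0.1231)/' hp.py; python3 hp.py 24.5 -5 53.5
```

```text
holder-frame tcp [ 31.8  -6.8 143.3] F [-0.2 -0.6 -1.3]
yaw 6.59 pos [559.4  59.4 143.3] turn [-0.01 -0.08 -0.47] shift cm [0.728 0.178 8.979] f [-0.1 -0.6 -1.3] w 55.9 t 6.55
```

>>> apply_moves --series '[[[0,0,0,0,0,-0.45,0.5],[0.7,0.2,3,0,0,0,0.5],[0,0,3,0,0,0,0.5],[0,0,1.5,0,0,0,0.5],[0,0,1,0,0,0,0.5],[0,0,0.5,0,0,0,0.5],[0,0,0,0,0,0,0.5],[0,0,0,0,0,0,0.5]]]'

```text
t: 7.35
ee_pos: [553.6, 62.0, 54.4]
orientation: [-0.195, 3.134, 0.0]
ft_force: [-0.0, 0.4, -0.3]
width: 55.7
```

```bash
python3 hp.py 24.5 -5 53.5
```

```text
holder-frame tcp [26.3 -3.5 54.4] F [ 0.   0.4 -0.3]
yaw 7.11 pos [553.6  62.   54.4] turn [-0.    0.07  0.05] shift cm [ 0.183 -0.148  0.09 ] f [-0.   0.4 -0.3] w 55.7 t 7.35
```

>>> apply_moves --series '[[[0.3,0,0,0,0,0,0.5],[0.3,0,0,0,0,0,0.5],[0.3,0,0,0,0,0,0.5],[0.2,0,0,0,0,0,0.5],[0.2,0,0,0,0,0,0.5],[0,0,0,0,0,0,0.5]]]'

```text
t: 7.95
ee_pos: [541.1, 60.2, 54.2]
orientation: [-0.195, 3.133, -0.0]
ft_force: [5.1, -2.1, 0.1]
width: 55.3
```

>>> apply_moves --series '[[[0.2,0,0,0,0,0,0.5],[0.2,0,0,0,0,0,0.5],[0.2,0,0,0,0,0,0.5],[0,0,0,0,0,0,0.5]]]'

```text
t: 8.35
ee_pos: [535.3, 59.4, 54.1]
orientation: [-0.195, 3.133, -0.0]
ft_force: [5.3, -1.3, 0.1]
width: 56.0
```

```bash
python3 hp.py 3 -4 54
```

```text
holder-frame tcp [ 7.9 -3.8 54.1] F [ 5.1 -2.   0.1]
yaw 7.11 pos [535.3  59.4  54.1] turn [-0.02  0.15  0.05] shift cm [ 0.485 -0.019  0.012] f [ 5.3 -1.3  0.1] w 56.0 t 8.35
```

>>> apply_moves --series '[[[0.2,0,0,0,0,0,0.5],[0.2,0,0,0,0,0,0.5],[0.2,0,0,0,0,0,0.5],[0,0,0,0,0,0,0.5],[0,0,0,0,0,0,0.5]]]'

```text
t: 8.85
ee_pos: [529.9, 58.7, 54.2]
orientation: [-0.195, 3.132, -0.0]
ft_force: [5.8, -3.0, -0.9]
width: 55.8
```

```bash
python3 hp.py 2 -4 44
python3 - <<'E'
from hp import *
import pickle
w=ctrl.get_image('wrist');pickle.dump(w,open('w4.pkl','wb'));c=w['img'];a=proj(w,(535,62,40));print(a)
cv2.imwrite('pics/w4.png',cv2.resize(c[100:360,160:480],(738,600),interpolation=cv2.INTER_CUBIC))
E
```

```text
holder-frame tcp [ 2.4 -3.8 54.2] F [ 5.4 -3.7 -0.9]
yaw 7.11 pos [529.9  58.7  54.2] turn [-0.03  0.21  0.06] shift cm [ 0.042 -0.017  1.023] f [ 5.8 -3.  -0.9] w 55.8 t 8.85
[327.33137007 298.91549863]
```

View pics/w4.png

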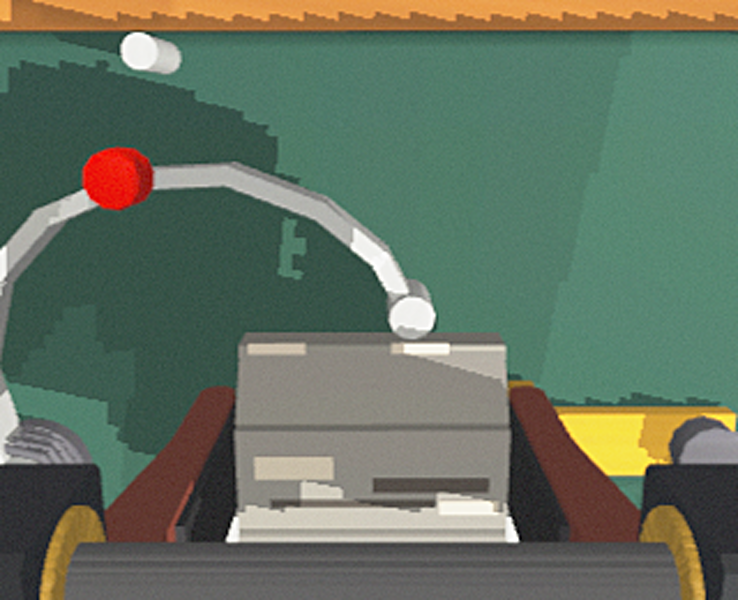

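Run:
```python
from hp import *
import pickle
w=pickle.load(open('w4.pkl','rb'))
X=ray(w,(160+412/2.306,100+316/2.308),40)
n=R.from_euler('z',-H[2]).apply(X-[H[0],H[1],0]);print('nose',n.round(1),'gap',(30-(n[0]+5+46)).round(1))
for v in (334,344):print('front z',[R.from_euler('z',-H[2]).apply(ray(w,(160+372/2.306,100+v/2.308),z)-[H[0],H[1],0]).round(1) for z in(34,44)])
```

```text
nose [-25.3   4.2  40. ] gap 4.3
front z [array([-19.5,  -4.4,  34. ]), array([-22.4,  -4.4,  44. ])]
front z [array([-17.2,  -4.4,  34. ]), array([-20.2,  -4.4,  44. ])]
```

>>> apply_moves --series '[[[0,0,0.3,0,0,0,0.5],[0,0,0.3,0,0,0,0.5],[0,0,0.2,0,0,0,0.5],[0,0,0.2,0,0,0,0.5],[0,0,0,0,0,0,0.5]]]'

```text
t: 9.4
ee_pos: [528.2, 58.9, 43.4]
orientation: [-0.195, 3.135, -0.0]
ft_force: [5.6, -1.6, 0.8]
width: 55.8
```

>>> apply_moves --series '[[[0,0,0.1,0,0,0,0.5],[0,0,0,0,0,0,0.5]]]'

```text
t: 9.6
ee_pos: [528.2, 58.9, 42.5]
orientation: [-0.195, 3.136, -0.0]
ft_force: [5.4, -0.1, 1.8]
width: 55.5
```

```bash
python3 hp.py 2 -4 42
```

```text
holder-frame tcp [ 0.7 -3.5 42.5] F [ 5.3 -0.7  1.8]
yaw 7.11 pos [528.2  58.9  42.5] turn [-0.    0.    0.05] shift cm [-0.129 -0.052  0.05 ] f [ 5.4 -0.1  1.8] w 55.5 t 9.6
```

>>> apply_moves --series '[[[0,0,0.05,0,0,0,0.5],[0,0,0,0,0,0,0.5]]]'

```text
t: 9.8
ee_pos: [528.2, 58.9, 42.1]
orientation: [-0.195, 3.135, -0.0]
ft_force: [4.6, -1.4, 2.0]
width: 55.6
```

>>> apply_moves --series '[[[0,0,0.05,0,0,0,0.5],[0,0,0,0,0,0,0.5]]]'

```text
t: 10.0
ee_pos: [528.2, 58.9, 41.8]
orientation: [-0.195, 3.135, 0.0]
ft_force: [4.3, -1.0, 3.1]
width: 55.7
```

>>> apply_moves --series '[[[0,0,0.05,0,0,0,0.5],[0,0,0,0,0,0,0.5],[0,0,0,0,0,0,0.5]]]'

```text
t: 10.3
ee_pos: [528.2, 58.9, 41.8]
orientation: [-0.195, 3.135, 0.0]
ft_force: [2.7, -0.1, 9.4]
width: 55.8
```

Bed contact is clear: Fz rose to 9.4 N and z stopped at 41.8. I'll ease the pressure and slide towards the stop.

>>> apply_moves --series '[[[0,0,-0.03,0,0,0,0.5],[0,0.1,0,0,0,0,0.5],[0,0.1,0,0,0,0,0.5],[0,0.1,0,0,0,0,0.5],[0,0,0,0,0,0,0.5]]]'

```text
t: 10.8
ee_pos: [528.8, 61.3, 41.8]
orientation: [-0.195, 3.133, -0.001]
ft_force: [6.8, -5.2, 3.1]
width: 55.4
```

```bash
python3 hp.py 2 1.2 42
```

```text
holder-frame tcp [ 1.7 -1.2 41.8] F [ 6.1 -6.   3.1]
yaw 7.14 pos [528.8  61.3  41.8] turn [-0.05  0.12  0.08] shift cm [-0.032  0.236 -0.019] f [ 6.8 -5.2  3.1] w 55.4 t 10.8
```

>>> apply_moves --series '[[[0,0,0,0,0,0,0.5],[0,0,0,0,0,0,0.5]]]'

```text
t: 11.0
ee_pos: [528.8, 61.3, 41.8]
orientation: [-0.195, 3.133, -0.001]
ft_force: [7.2, -5.1, 3.8]
width: 56.1
```

>>> apply_moves --series '[[[0,0.05,0,0,0,0,0.5],[0,0,0,0,0,0,0.5]]]'

```text
t: 11.2
ee_pos: [528.9, 61.6, 41.8]
orientation: [-0.196, 3.133, -0.002]
ft_force: [6.0, -5.8, 4.2]
width: 55.8
```

```bash
python3 hp.py 2 1.2 42
```

```text
holder-frame tcp [ 1.7 -0.8 41.8] F [ 5.3 -6.5  4.2]
yaw 7.14 pos [528.9  61.6  41.8] turn [-0.06  0.13  0.09] shift cm [-0.026  0.201 -0.018] f [ 6.  -5.8  4.2] w 55.8 t 11.2
```

>>> apply_moves --series '[[[0,0.05,0,0,0,0,0.5],[0,0.05,0,0,0,0,0.5],[0,0,0,0,0,0,0.5]]]'

```text
t: 11.5
ee_pos: [528.9, 62.7, 41.8]
orientation: [-0.196, 3.133, -0.002]
ft_force: [7.4, -5.8, 4.0]
width: 55.7
```

>>> apply_moves --series '[[[0,0.05,0,0,0,0,0.5],[0,0,0,0,0,0,0.5]]]'

```text
t: 11.7
ee_pos: [528.8, 63.1, 41.8]
orientation: [-0.196, 3.133, -0.001]
ft_force: [8.0, -5.9, 3.8]
width: 55.8
```

>>> apply_moves --series '[[[0,0.03,0,0,0,0,0.5],[0,0,0,0,0,0,0.5]]]'

```text
t: 11.9
ee_pos: [528.8, 63.4, 41.8]
orientation: [-0.196, 3.133, -0.002]
ft_force: [7.8, -5.9, 3.7]
width: 55.7
```

>>> apply_moves --series '[[[0,0.03,0,0,0,0,0.5],[0,0,0,0,0,0,0.5]]]'

```text
t: 12.1
ee_pos: [528.8, 63.7, 41.8]
orientation: [-0.196, 3.133, -0.002]
ft_force: [7.7, -6.3, 3.1]
width: 55.8
```

>>> apply_moves --series '[[[0,0.03,0,0,0,0,0.5],[0,0,0,0,0,0,0.5]]]'

```text
t: 12.3
ee_pos: [528.8, 64.0, 41.8]
orientation: [-0.196, 3.133, -0.002]
ft_force: [7.4, -6.2, 3.3]
width: 55.8
```

```bash
python3 hp.py 2 1.2 42
```

```text
holder-frame tcp [ 1.9  1.6 41.8] F [ 6.6 -7.   3.3]
yaw 7.14 pos [528.8  64.   41.8] turn [-0.07  0.15  0.09] shift cm [-0.008 -0.038 -0.017] f [ 7.4 -6.2  3.3] w 55.8 t 12.3
```

>>> apply_moves --series '[[[0,0.03,0,0,0,0,0.5],[0,0,0,0,0,0,0.5]]]'

```text
t: 12.5
ee_pos: [528.7, 64.2, 41.8]
orientation: [-0.196, 3.133, -0.002]
ft_force: [6.8, -8.0, 3.2]
width: 55.9
```

>>> apply_moves --series '[[[0,0.03,0,0,0,0,0.5],[0,0,0,0,0,0,0.5]]]'

```text
t: 12.7
ee_pos: [528.7, 64.2, 41.8]
orientation: [-0.196, 3.133, -0.002]
ft_force: [7.3, -9.2, 2.2]
width: 55.6
```

Stop contact: y halted at 64.2 while Fy rose from about 6 to 9 N, so roughly 3 N on the stop. Next I'll ease the chip over to the fence.

>>> apply_moves --series '[[[-0.1,0,0,0,0,0,0.5],[-0.1,0,0,0,0,0,0.5],[-0.05,0,0,0,0,0,0.5],[0,0,0,0,0,0,0.5]]]'

```text
t: 13.1
ee_pos: [528.9, 64.2, 41.8]
orientation: [0.196, -3.133, 0.003]
ft_force: [0.8, -10.1, 10.1]
width: 55.8
```

```bash
python3 hp.py 6 1.8 42
```

```text
holder-frame tcp [ 2.1  1.8 41.8] F [ -0.4 -10.1  10.1]
yaw 7.15 pos [528.9  64.2  41.8] turn [-0.09 -0.13  0.1 ] shift cm [-0.393  0.004 -0.022] f [  0.8 -10.1  10.1] w 55.8 t 13.1
```

>>> apply_moves --series '[[[0,-0.02,-0.05,0,0,0,0.5],[0,0,0,0,0,0,0.5],[0,0,0,0,0,0,0.5]]]'

```text
t: 13.4
ee_pos: [528.9, 64.2, 41.8]
orientation: [0.196, -3.133, 0.002]
ft_force: [3.3, -7.8, 5.7]
width: 55.7
```

```bash
python3 hp.py 6 1.8 42
python3 - <<'E'
from hp import *
import pickle
w=ctrl.get_image('wrist');pickle.dump(w,open('w5.pkl','wb'));c=w['img']
cv2.imwrite('pics/w5.png',cv2.resize(c[100:360,160:480],(738,600),interpolation=cv2.INTER_CUBIC))
E
```

```text
holder-frame tcp [ 2.1  1.8 41.8] F [ 2.3 -8.1  5.7]
yaw 7.15 pos [528.9  64.2  41.8] turn [-0.08 -0.13  0.09] shift cm [-0.393  0.004 -0.021] f [ 3.3 -7.8  5.7] w 55.7 t 13.4
```

View pics/w5.png

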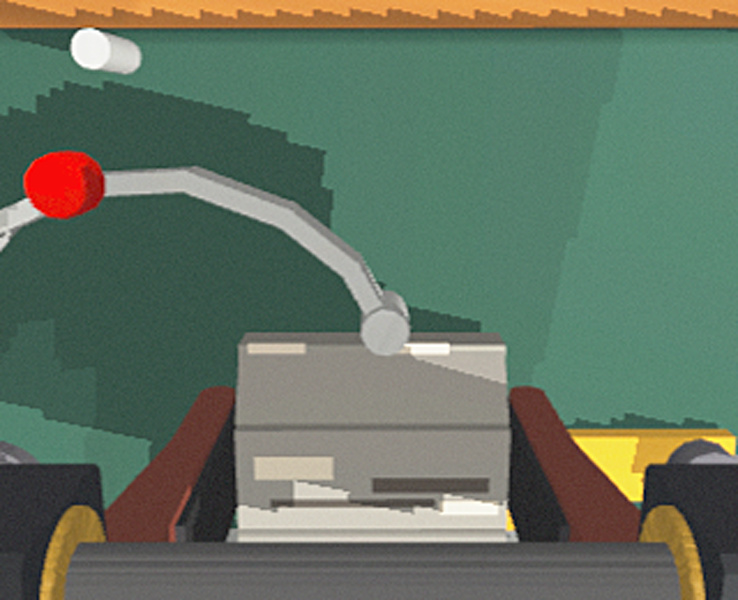

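The chip is unchanged in the hand, the nose bears on its front edge at crop (386,331), and the stop is at right (600,470). I'll check the gap from the nose position in this frame.

Run:
```python
from hp import *
import pickle
w=pickle.load(open('w5.pkl','rb'))
f=lambda c,z:R.from_euler('z',-H[2]).apply(ray(w,(160+c[0]/2.306,100+c[1]/2.308),z)-[H[0],H[1],0]).round(1)
print('nose',f((386,331),40),'knob(ok if on arc)',f((63,184),49),'chip front z32',f((372,344),32),f((372,334),22))
```

```text
nose [-25.8   4.   40. ] knob(ok if on arc) [-55.2 -53.8  49. ] chip front z32 [-20.8   1.2  32. ] [-20.1   1.2  22. ]
```

>>> apply_moves --series '[[[0,0,-0.04,0,0,0,0.5],[0,0,0,0,0,0,0.5],[-0.05,0,0,0,0,0,0.5],[0,0,0,0,0,0,0.5]]]'

```text
t: 13.85
ee_pos: [528.9, 64.2, 41.8]
orientation: [0.196, -3.132, 0.002]
ft_force: [2.7, -10.1, 1.4]
width: 55.8
```

```bash
python3 hp.py 6 1.8 42
```

```text
holder-frame tcp [ 2.1  1.7 41.8] F [  1.4 -10.3   1.4]
yaw 7.15 pos [528.9  64.2  41.8] turn [-0.08 -0.19  0.1 ] shift cm [-0.393  0.006 -0.018] f [  2.7 -10.1   1.4] w 55.8 t 13.85
```

>>> apply_moves --series '[[[0,-0.06,0,0,0,0,0.5],[0,0,0,0,0,0,0.5],[0,0,0,0,0,0,0.5]]]'

```text
t: 14.15
ee_pos: [529.1, 64.2, 41.8]
orientation: [0.195, -3.133, 0.001]
ft_force: [2.2, -5.4, 1.8]
width: 55.6
```

```bash
python3 hp.py 6 1.8 42
```

```text
holder-frame tcp [ 2.3  1.7 41.8] F [ 1.5 -5.6  1.8]
yaw 7.12 pos [529.1  64.2  41.8] turn [-0.04 -0.16  0.07] shift cm [-0.368  0.008 -0.018] f [ 2.2 -5.4  1.8] w 55.6 t 14.15
```

>>> apply_moves --series '[[[0,-0.03,0,0,0,0,0.5],[-0.05,0,0,0,0,0,0.5],[-0.05,0,0,0,0,0,0.5],[0,0,0,0,0,0,0.5]]]'

```text
t: 14.55
ee_pos: [529.3, 64.2, 41.8]
orientation: [0.195, -3.131, 0.001]
ft_force: [-1.5, -6.3, 2.2]
width: 55.6
```

```bash
python3 hp.py 6 1.8 42
```

```text
holder-frame tcp [ 2.5  1.7 41.8] F [-2.2 -6.1  2.2]
yaw 7.12 pos [529.3  64.2  41.8] turn [-0.02 -0.26  0.07] shift cm [-0.35   0.01  -0.017] f [-1.5 -6.3  2.2] w 55.6 t 14.55
```

>>> apply_moves --series '[[[0,-0.05,0,0,0,0,0.5],[0,0,0,0,0,0,0.5],[0,-0.03,0,0,0,0,0.5],[0,0,0,0,0,0,0.5]]]'

```text
t: 14.95
ee_pos: [532.3, 64.4, 42.5]
orientation: [-0.194, 3.134, 0.001]
ft_force: [2.9, 2.0, -1.3]
width: 55.6
```

```bash
python3 hp.py 6 1.8 42
```

```text
holder-frame tcp [ 5.5  1.5 42.5] F [ 3.1  1.7 -1.3]
yaw 7.09 pos [532.3  64.4  42.5] turn [0.03 0.09 0.03] shift cm [-0.049  0.025  0.047] f [ 2.9  2.  -1.3] w 55.6 t 14.95
```

Unloading the stop freed the chip: it slid to about 0.7 mm from the fence, but has risen about 0.7 mm. I'll press it down, then snug it up to the fence and the stop.

>>> apply_moves --series '[[[0,0,0.05,0,0,0,0.5],[0,0,0,0,0,0,0.5],[-0.05,0,0,0,0,0,0.5],[0,0,0,0,0,0,0.5]]]'

```text
t: 15.35
ee_pos: [532.2, 64.1, 42.0]
orientation: [-0.195, 3.135, 0.0]
ft_force: [1.8, 1.6, -0.2]
width: 55.9
```

```bash
python3 hp.py 6.2 1.8 41.8
```

```text
holder-frame tcp [ 5.4  1.2 42. ] F [ 2.   1.4 -0.2]
yaw 7.1 pos [532.2  64.1  42. ] turn [0.   0.02 0.05] shift cm [-0.08   0.06   0.018] f [ 1.8  1.6 -0.2] w 55.9 t 15.35
```

>>> apply_moves --series '[[[-0.05,0,0,0,0,0,0.5],[0,0,0,0,0,0,0.5],[0,0.05,0.02,0,0,0,0.5],[0,0,0,0,0,0,0.5]]]'

```text
t: 15.75
ee_pos: [532.9, 64.4, 41.8]
orientation: [-0.195, 3.135, -0.0]
ft_force: [3.4, 0.7, 0.6]
width: 55.7
```

```bash
python3 hp.py 6.2 1.8 41.8
```

```text
holder-frame tcp [ 6.1  1.4 41.8] F [3.5 0.3 0.6]
yaw 7.11 pos [532.9  64.4  41.8] turn [-0.02  0.05  0.06] shift cm [-0.012  0.038  0.005] f [3.4 0.7 0.6] w 55.7 t 15.75
```

>>> apply_moves --series '[[[-0.05,0,0,0,0,0,0.5],[0,0,0,0,0,0,0.5],[0,0.03,0,0,0,0,0.5],[0,0,0,0,0,0,0.5]]]'

```text
t: 16.15
ee_pos: [533.3, 64.7, 41.8]
orientation: [-0.195, 3.135, -0.001]
ft_force: [4.7, -1.2, 1.2]
width: 55.5
```

```bash
python3 hp.py 6.2 1.8 41.8
```

```text
holder-frame tcp [ 6.5  1.7 41.8] F [ 4.6 -1.7  1.2]
yaw 7.12 pos [533.3  64.7  41.8] turn [-0.02  0.04  0.07] shift cm [0.029 0.011 0.001] f [ 4.7 -1.2  1.2] w 55.5 t 16.15
```

>>> apply_moves --series '[[[-0.05,0,0,0,0,0,0.5],[0,0,0,0,0,0,0.5],[0,0.03,0,0,0,0,0.5],[0,0,0,0,0,0,0.5]]]'

```text
t: 16.55
ee_pos: [533.4, 64.7, 41.8]
orientation: [-0.195, 3.136, -0.001]
ft_force: [2.6, -5.2, 3.4]
width: 55.8
```

```bash
python3 hp.py 6.2 1.8 41.8
```

```text
holder-frame tcp [ 6.6  1.7 41.8] F [ 2.  -5.4  3.4]
yaw 7.12 pos [533.4  64.7  41.8] turn [-0.04 -0.    0.07] shift cm [0.042 0.01  0.001] f [ 2.6 -5.2  3.4] w 55.8 t 16.55
```

Contact on all sides: y stopped at the same 1.7, the fence is taking load (Fx 4.6→2.0) and z is on the bed. Releasing.

>>> apply_moves --series '[[[0,0,0,0,0,0,0.78],[0,0,0,0,0,0,0.78],[0,0,0,0,0,0,0.78],[0,0,0,0,0,0,0.78],[0,0,0,0,0,0,0.78]]]'

```text
t: 17.05
ee_pos: [533.0, 65.3, 41.5]
orientation: [0.195, -3.135, -0.0]
ft_force: [0.0, -0.2, -0.3]
width: 68.5
```

```bash
python3 hp.py 7 1 150
```

```text
holder-frame tcp [ 6.3  2.4 41.5] F [-0.  -0.2 -0.3]
yaw 7.11 pos [533.   65.3  41.5] turn [ 0.   -0.05  0.06] shift cm [ -0.074  -0.137 -10.853] f [ 0.  -0.2 -0.3] w 68.5 t 17.05
```

>>> apply_moves --series '[[[0,0,-1,0,0,0,0.78],[0,0,-2,0,0,0,0.78],[0,0,-3,0,0,0,0.78],[0,0,-3,0,0,0,1],[-3,0,-1,0,0,0,1],[-3,0,0,0,0,0,1],[0,0,0,0,0,0,1],[0,0,0,0,0,0,1]]]'

```text
t: 17.85
ee_pos: [592.6, 72.7, 141.9]
orientation: [0.195, -3.135, -0.0]
ft_force: [-0.8, -0.4, -0.0]
width: 88.3
```

```bash
python3 hp.py
python3 - <<'E'
from hp import *
import pickle
w=ctrl.get_image('wrist');pickle.dump(w,open('w6.pkl','wb'))
X=R.from_euler('z',H[2]).apply([0,5,0])+[H[0],H[1],30]
u,v=proj(w,X).astype(int)-[100,75];v=max(v,0);print(u,v)
cv2.imwrite('pics/w6.png',cv2.resize(w['img'][v:v+150,u:u+200],(800,600),interpolation=cv2.INTER_CUBIC))
E
```

```text
holder-frame tcp [ 66.3   2.3 141.9] F [-0.8 -0.3 -0. ]
225 78
```

View pics/w6.png

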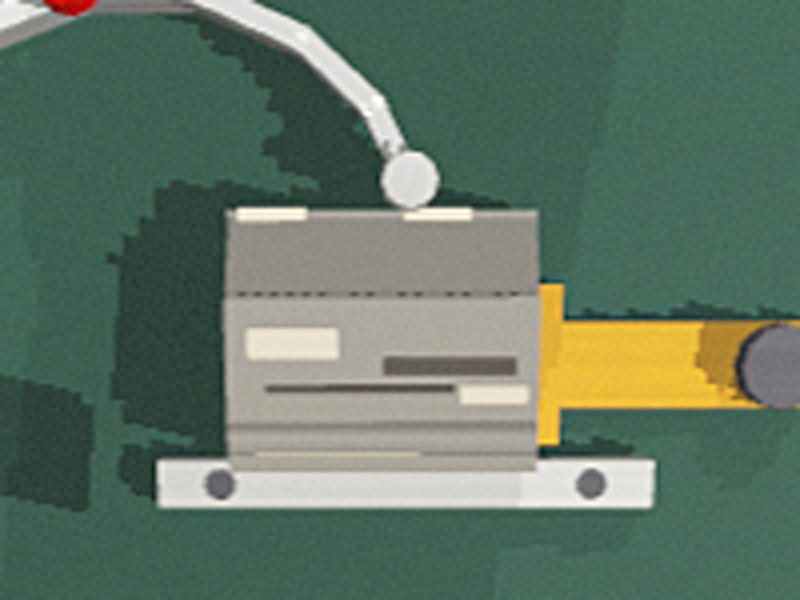

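The chip is seated, with the nose at crop (410,180) on its front, its end at the brass stop (540) and its back along the fence. I'll check numerically.

Run:
```python
from hp import *
import pickle
from scipy.optimize import least_squares
w=pickle.load(open('w6.pkl','rb'))
px=lambda c:np.array([225+c[0]/4,78+c[1]/4])
Fh=[((30,-42,26),(157,460)),((30,54,26),(655,459)),((39,-42,26),(157,508)),((39,54,26),(655,508)),((-3,29.2,24),(541,284)),((27,29.2,24),(540,445))]
G=[((-23,-28,14),(226,211)),((-23,28,14),(538,210)),((-8,-28,24),(225,297)),((-8,28,24),(538,295)),((23,-28,24),(229,470)),((23,28,24),(537,470))]
def fit(F,p0,z):
    f=lambda p:np.concatenate([proj(w,R.from_euler('z',p[2]).apply(P)+[p[0],p[1],p[3] if z is None else z])-px(c) for P,c in F])
    s=least_squares(f,p0,x_scale=[10,10,.1,10][:len(p0)]);return s
h=fit(Fh[:4],[527,62,.12],0);print('holder',h.x,h.fun.round(1))
for z,p0 in((18,[534,63,.12]),(None,[534,63,.12,18])):
    g=fit(G,p0,z)
    print('chip in holder',R.from_euler('z',-h.x[2]).apply([g.x[0]-h.x[0],g.x[1]-h.x[1],0]).round(2),'dyaw',np.degrees(g.x[2]-h.x[2]).round(2),g.x[3:],'rms',np.sqrt((g.fun**2).mean()).round(2))
n=R.from_euler('z',-h.x[2]).apply(ray(w,px((410,180)),40)-[h.x[0],h.x[1],0]);print('nose',n.round(1))
print('stop face y',[R.from_euler('z',-h.x[2]).apply(ray(w,px(c),24)-[h.x[0],h.x[1],0]).round(1) for c in((541,284),(540,445))])
```

```text
holder [5.27019164e+02 6.20121577e+01 1.25572901e-01] [ 0.3  0.2 -0.2  0.3  0.8 -0.3 -0.8 -0.4]
chip in holder [6.91 1.44 0.  ] dyaw 0.15 [] rms 0.31
chip in holder [6.93 1.44 0.  ] dyaw 0.15 [16.98204158] rms 0.28
nose [-20.6   6.3  40. ]
stop face y [array([-3. , 31.4, 24. ]), array([27.3, 32.1, 24. ])]
```

The fit puts the chip at holder (6.9, 1.4) with yaw 0.15° and its underside at bed height. Ideal is x = 7, with its end at the stop near 29.2, so I'm handing in.

```bash
python3 -c "
from workcell import ctrl
print(ctrl.close_job())"
```

```text
the job is handed in; nothing more can be done
None
```

The grey chip is loaded in the spring-arm holder and the job is handed in at about 18 s of the 54 s allowed. I took the leftmost of the four grey look-alikes.

I gripped it by its sawn ends and pressed the arm back with its front edge (about 5–6 N). I then laid it on the bed, slid it to the stop, eased it to the fence, let go and lifted clear.

**Last checks from the wrist image:**
- **Fence:** the chip sits at holder x = 6.9 mm against the ideal 7, turned 0.15°, with the nose bearing on its front edge.
- **Bed:** with height left free, the fit put the underside at 17.0 mm against the 18 mm bed, which is within its uncertainty.
- **Stop:** the chip's end is at y = 29.4 mm and the stop face was measured earlier at 29.0–29.2 mm. In the last image the chip hides the stop's face, so snugness there rests mainly on touch: the chip halted at the same point both times.

**What went less smoothly:**
- The first slide to the fence stuck on friction at the stop, so I backed off slightly, re-pressed the chip to the bed and snugged it up again.
- During that sticking, the total sideways wrist force briefly read about 10 N. I did not measure the stop's share of it separately. Pressing down on the bed also peaked at about 10 N.

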